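Send a coated board into the cure box

TASK

Set the carrier that holds the board on the cure box's infeed shelf, in line with the port, and push it through the spring flap until it is wholly inside and the flap has swung fully shut behind it; fingers will not reach in that far, but the push stick will. Then leave the stick lying flat on the bench, on its base and clear of the box. Keep the carrier roughly level, since the coating is wet, and leave the empty carrier and everything else on the bench where it is.

Things in the scene. Friction and masses are not known exactly. Their poses are not given: they have to be found in the camera images.
- carrier_mid (a point): Centre (15 mm above the underside) of the carrier with the board: open aluminium tray 100 mm long (its y), 54 mm wide (x), 30 mm high (z up), 4 mm walls, about 0.2 kg. A green circuit board with black chips lies in it, 13 mm below the rim. Grip it across the 54 mm. Both ends are alike.
- empty_mid (a point): Centre of the empty carrier: the same tray with nothing in it, bare aluminium floor. Not to be used. The two carriers lie at the robot's right, the nearer and the farther place swapped at random.
- stick_grip (a point): Middle of the push stick's upright black handle, 55 mm above the stick's underside. The handle is 20 mm thick (x), 40 mm long (y), from 14 to 84 mm above the underside, on a flat aluminium base 44 x 44 mm. The stick lies on the bench on this base, nearer to the robot than the cure box. About 0.2 kg, most of it near the handle.
- stick_head (a point): Middle of the push stick's pushing face, 160 mm along the handle's +y and 7 mm above the underside. A flat bar 16 mm wide runs from the base to the cross-head, 46 mm wide (x). Base, bar and head are all 14 mm thick, with one flat underside and one flat top.
- port (a point): Port of the cure box: point on the track floor under the closed flap, mid-opening. +y points into the box (direction of travel), z up. The floor is 12 mm above the bench. Front panel's outer face at y = -12 mm, opening 82 mm wide, 50 mm high. Tunnel inside 82 mm wide, end wall at y = +228 mm. White box 130 mm wide, 100 mm high with amber roof window; grey lamp head to 155 mm from y = +155 mm.
- shelf (a point): Middle of the top of the infeed shelf in front of the port, 12 mm above the bench: the track floor continued outside, flat, 92 mm wide, no side rims, from the front panel to 145 mm before the flap. Axes as the port's; it lies at y = -75 mm from the port.
- flap (a joint): Flap angle: 0 hanging shut, 1.5 rad swung up into the box. Dark steel plate 78 x 46 mm, hinged at its top edge 48 mm above the track floor, opens inwards only; light return spring (0.02 N m shut, 0.1 N m open). It rests on what lies under it, sliding over the flat stick: it falls shut once the carrier's rear end is over 45 mm past its plane and the stick is drawn out.
- dispenser: Bystander: square blue-grey solvent bottle with a steel top, 65 x 65 x 119 mm, standing; origin at its underside's centre.
- tin: Bystander: flat steel tin 75 x 34 x 14 mm, lying between the carriers and the box; origin at its underside's centre.
Things that resemble listed ones, but are neither listed nor needed, are in the scene too. Leave any pink look-alike of the part that bears stick_grip alone.

How it is judged:
By the outcome, as a careful person would: the job done as asked, in the order asked, and still so for the second after the job is handed in, with the robot touching nothing.
It also fails if it takes over 66 s, if anything falls off the work surface, if the arm or the gripper's body presses on something with over 40 N, if the wrist force passes 120 N, or if a joint passes its speed limit or range.

ROBOT

A 6-joint arm with a two-finger parallel gripper is mounted at the origin on the work surface. World frame = base frame: x ahead of the robot, y to its left, z up, the work surface at z = 0. Lengths are in m, angles in degrees, forces in N, time in s.
With the tool pointing down it reaches from about 0.3 to 0.85 m from the base axis. Payload 4.2 kg.
Tool frame: the origin (TCP) lies between the finger pads; the fingertips stand 19 mm ahead of it and the grasp point (between the pads) is the TCP; z points along the fingers, y is the line along which they close (so a half turn about z gives the same grasp; the last joint's range is limited). The gripper opens to 91 mm and grips with 3 to 60 N. Pads are 32 mm wide; open, the fingers measure 118 mm over their backs; the gripper's body (76 mm by 178 mm) begins 60 mm behind the grasp point.
Start: joints at [72.88, 18.312, 89.639, -0, 72.044, -1.146], TCP at [0.158, 0.553, 0.233] pointing down, gripper open.
Joint ranges: [-177.97, 177.97], [-48.28, 115.42], [12.27, 149.76], [-77.06, 257.06], [2.81, 150.46], [-146.56, 146.56]. Speed limits (degrees/s): [147.25, 147.25, 180, 180, 180, 180].

INTERFACE

Orientations are given as [roll, pitch, yaw] about the fixed x, y, z axes, in that order (R = Rz(yaw) Ry(pitch) Rx(roll)).
In Python, from workcell import r gives the robot as it stands.
- The arm moves only by the tool play_rows, never from a script. Its argument "plan" is a list that holds one entry, the list of rows, each a list of 7 numbers: the shift along the tool's x, y, z in cm, then the turn, a rotation vector about the tool's x, y, z in rad, then the closure, from -1 (fully open) to 1 (shut). In form: [[[x, y, z, rx, ry, rz, jaw], ...]]. A call has 1 to 5 rows; each row shifts and turns the commanded pose from where the row before left it, along the tool's axes as they then stand; what a row does not reach is not made up. A row lasts 1/10 s, in which the tool goes at most 50 mm and 8.59 degrees, less where a joint would pass 70% of its speed; a pose out of reach is approached as far as the arm can. A call is refused whole if a number of a shift passes 5 or a number of a turn 0.15, either way. A call with a gripper value outside its range is refused whole. The fingers move at their own pace and stop on an object; "grip_force" is the grip in N (left out, the last holds). Time passes only in rows, so rows that do not move let the fingers close. It gives the time, the measured TCP pose, the force, the opening and the grip force at its end, in the units of the state.
- r.sense(): the state, without advancing time (a new reading comes with each control period).
- r.camera(name): name is "side" or "top"; returns the picture (480x640x3 uint8, red, green, blue); there is no depth.
- r.camera_info(name): a dict with "vertical_fov" (degrees; the focal length in pixels is half the picture's height over the tangent of half this angle, whatever the lens; pixels are square), "cx", "cy" (the principal point, pixels), "xyz" and "rotation" of the camera in the world. Camera axes: x right, y down, z forward; pixel columns grow to the right and rows downward; lengths in m; the calibration is good to about 2 mm. A picture is of the moment at which its call begins. camera_info takes no time and is no camera call.
- r.hand_in(): hands the job in; it is judged then, once.
The state is a dict: "time": time; "qpos": joint angles; "qd": joint speeds; "effort": joint torques, N m; "tool_pos": TCP position; "ee_rot": TCP orientation; "contact_force": force on the tool from outside, world axes, zero at the start; "torque": the same for the moment, N m; "finger_gap": opening from 0.0 (shut) to 1.0 (fully open); "gripper_force": force on a finger pad.
Only numpy, scipy, OpenCV 4.12 (cv2) and the standard library are available. Lean on these libraries where they do the work, as an engineer would, in place of code of your own. Each camera call takes 0.05 s, during which the arm holds its last target. There are 200 camera calls.

## Working session

There is one attempt and no reset: what is moved stays moved. The work goes in short steps, Python scripts to look and compute and a tool call to move; the robot and the scene stay as the last step left them, time stands still between calls to the robot, and variables do not carry over. Pictures are saved under pics/ and viewed, at most 10 in all, crops included, and the job is handed in when it is done.

Besides the shell and the picture viewer there is one more tool, called after "Request:" as name(argument=value, ...), one argument or row to a line, values as JSON. play_rows: Moves the arm, as the interface text tells. Its arguments: {"type":"object","properties":{"plan":{"type":"array"},"grip_force":{"type":"number"}},"required":["plan"]}

```bash
mkdir -p pics; ls; python3 - <<'E'
from workcell import r
import cv2,json
for n in("side","top"):
    cv2.imwrite(f"pics/{n}0.png",r.camera(n)[:,:,::-1]); print(n,r.camera_info(n))
print(r.sense())
E
```

```text
pics
side {'vertical_fov': 52.938603713911164, 'cx': 319.3820334136149, 'cy': 249.23918998893018, 'xyz': array([-0.07271721, -0.6967881 ,  0.87285294]), 'rotation': array([-130.88617393,   -0.70373422,  -35.30964496])}
top {'vertical_fov': 45.23841685023913, 'cx': 326.7931474505387, 'cy': 232.89027617657072, 'xyz': array([0.38460476, 0.021809  , 1.23858043]), 'rotation': array([-1.74723073e+02, -1.68927696e-01, -9.16479654e+01])}
{'time': 0.1, 'qpos': array([ 7.28805577e+01,  1.83475175e+01,  8.96970060e+01, -2.95151047e-03,
        7.20415264e+01, -1.14550580e+00]), 'qd': array([-0.02741257, -0.13544066, -0.1237293 , -0.00341099, -0.02114263,
        0.03880777]), 'effort': array([-1.12733760e-04, -4.13327444e+01, -2.32509917e+01,  7.29114725e-02,
        4.22746944e-02, -4.50908806e-05]), 'tool_pos': array([0.15813553, 0.55242209, 0.23222526]), 'ee_rot': array([-1.79913911e+02,  1.08551599e-03,  1.64026976e+02]), 'contact_force': array([-0.95934756,  0.84145895, -0.78805679]), 'torque': array([ 0.00927931, -0.03513747, -0.00450494]), 'gripper_force': 0.0, 'finger_gap': 1.0006401331132468}
```

View pics/top0.png

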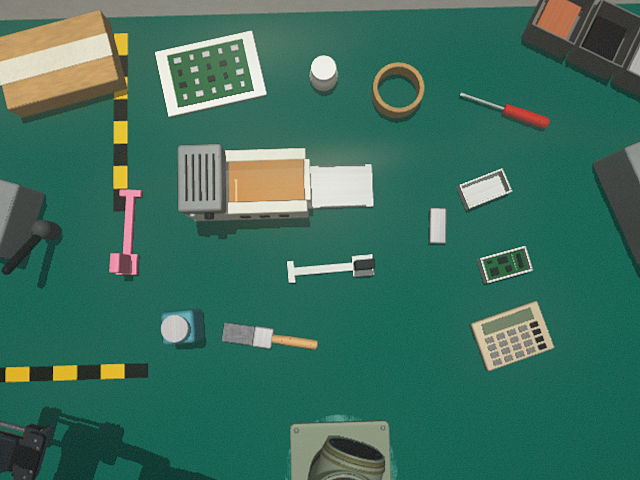

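View pics/side0.png

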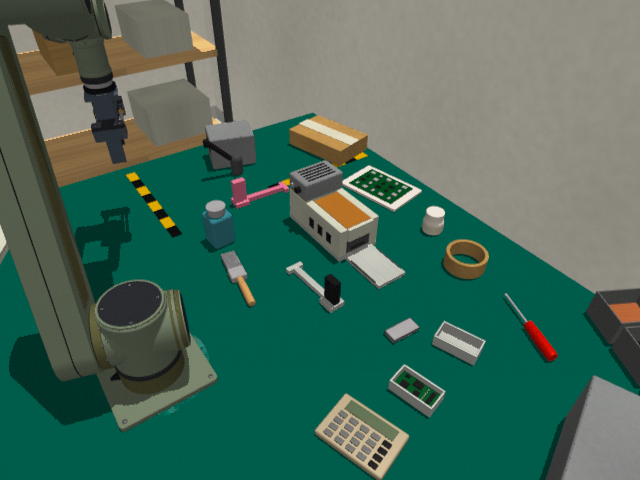

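Top view: the carrier with the board is at (506,265). It could be confused with the empty carrier (485,189), the framed loose board (210,73) and the calculator (512,336). The stick with the black handle is at (332,268), and its pink look-alike is at (126,232). The box port faces image right, with the shelf at (342,186). The tin is at (438,226) and the bottle at (180,328).

```bash
cat > h.py <<'E'
import numpy as np,cv2
from scipy.spatial.transform import Rotation as R
from workcell import r
def ray(n,uv):
    c=r.camera_info(n); f=240/np.tan(np.radians(c["vertical_fov"]/2))
    Rm=R.from_euler("xyz",c["rotation"],degrees=True).as_matrix()
    return np.array(c["xyz"]),Rm@np.array([(uv[0]-c["cx"])/f,(uv[1]-c["cy"])/f,1])
def pt(n,uv,z):
    o,d=ray(n,uv); return (o+d*(z-o[2])/d[2])[:3]
def proj(n,p):
    c=r.camera_info(n); f=240/np.tan(np.radians(c["vertical_fov"]/2))
    q=R.from_euler("xyz",c["rotation"],degrees=True).inv().apply(np.array(p)-c["xyz"])
    return np.array([c["cx"]+f*q[0]/q[2],c["cy"]+f*q[1]/q[2]])
def blob(img,box,kind):
    """largest contour in box (u0,v0,u1,v1): white | black | white+all"""
    u0,v0,u1,v1=box; h=cv2.cvtColor(img,cv2.COLOR_RGB2HSV)[v0:v1,u0:u1]
    m={"white":(h[...,1]<70)&(h[...,2]>120),"black":(h[...,2]<60)}[kind].astype(np.uint8)*255
    cs,_=cv2.findContours(m,cv2.RETR_EXTERNAL,cv2.CHAIN_APPROX_NONE)
    return max(cs,key=cv2.contourArea).reshape(-1,2)+[u0,v0]
def rect(n,c,z):
    p=np.array([pt(n,q,z)[:2] for q in c])*1000
    (x,y),(w,h),a=cv2.minAreaRect(p.astype(np.float32))
    b=cv2.boxPoints(((x,y),(w,h),a)); e=[b[1]-b[0],b[2]-b[1]]; L=max(e,key=np.linalg.norm)
    return x,y,sorted((w,h)),np.degrees(np.arctan2(L[1],L[0]))%180
E
python3 - <<'E'
from h import *
a=cv2.imread("pics/top0.png")[:,:,::-1].copy()
for nm,b,k,z in(("carrier",(470,238,540,290),"white",.03),("empty",(450,162,518,215),"white",.03),("shelf",(311,158,385,215),"white",.012),("stick",(280,250,356,290),"white",.014),("handle",(350,250,382,282),"black",.084),("base",(350,250,382,282),"white",.014),("tin",(422,200,452,250),"white",.014)):
    c=blob(a,b,k); print(nm,c.min(0),c.max(0),[np.round(v,1) for v in rect("top",c,z)])
v=[cv2.resize(a[y:y+75,x:x+100],(400,300),interpolation=2)for x,y in((455,228),(285,225),(290,150),(455,155))]
cv2.imwrite("pics/crop.png",np.vstack([np.hstack(v[:2]),np.hstack(v[2:])])[:,:,::-1])
E
```

```text
carrier [480 246] [532 282] [np.float64(420.2), np.float64(-359.6), array([ 55.1, 100.9]), np.float32(103.7)]
empty [459 168] [512 208] [np.float64(582.5), np.float64(-324.8), array([ 55.4, 101. ]), np.float32(109.9)]
shelf [311 159] [373 207] [np.float64(605.1), np.float64(-20.9), array([104.7, 133.5]), np.float32(88.5)]
stick [287 256] [355 282] [np.float64(420.7), np.float64(28.3), array([ 45.5, 146.2]), np.float32(92.8)]
handle [354 261] [374 269] [np.float64(424.4), np.float64(-57.3), array([16. , 40.1]), np.float32(88.4)]
base [350 254] [373 276] [np.float64(427.2), np.float64(-56.3), array([43.9, 49.6]), np.float32(93.1)]
tin [430 208] [445 242] [np.float64(507.8), np.float64(-222.2), array([32.1, 73.7]), np.float32(177.3)]
```

View pics/crop.png

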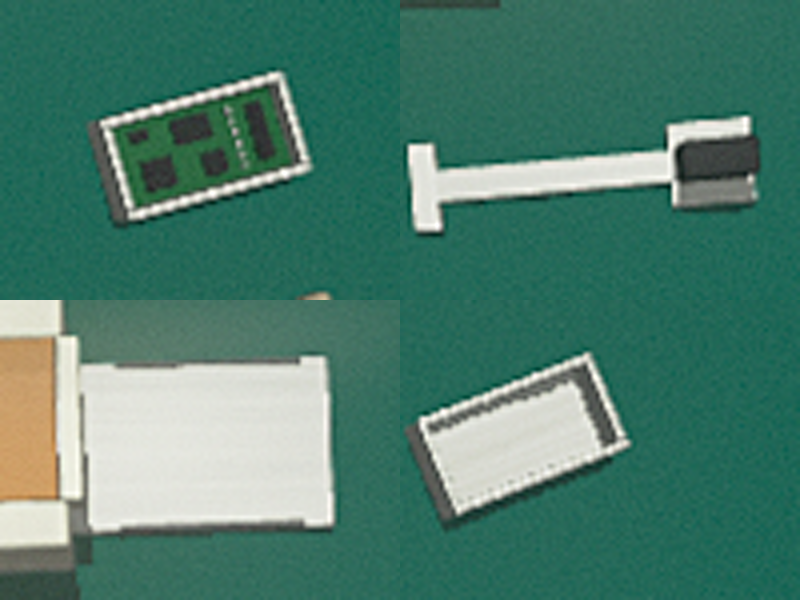

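Crop: top left is the tray with the green board, black chips and a wall rim, so it is the right one. Bottom right is the bare tray. The stick (top right) has a black handle at about (366,264) and its head at (290,272). The shelf (bottom left) runs from u≈311 to 373 and v≈164 to 207.

```bash
python3 - <<'E'
from h import *
a=cv2.imread("pics/top0.png")[:,:,::-1].copy()
g=a.astype(int).min(2)
def edges(us,v0,v1,th,z):
    T,B=[],[]
    for u in us:
        w=np.where(g[v0:v1,u]>th)[0]+v0
        T.append(pt("top",(u,w.min()-.5),z));B.append(pt("top",(u,w.max()+.5),z))
    return np.array(T),np.array(B)
for nm,us,v0,v1,th,z in(("shelf",range(318,364),155,220,150,.012),("tip",range(367,371),155,220,150,.012)):
    T,B=edges(us,v0,v1,th,z)
    for E in(T,B):
        k=np.polyfit(E[:,1],E[:,0],1);print(nm,"x at y-.02",np.polyval(k,-.02).round(4),"dir deg",np.degrees(np.arctan2(1,k[0])).round(2))
# end edge of the shelf
E=[]
for v in range(168,204):
    w=np.where(g[v,330:400]>150)[0].max()+330.5;E.append(pt("top",(w,v),.012))
E=np.array(E);k=np.polyfit(E[:,0],E[:,1],1);print("end y at x=.605",np.polyval(k,.605),"normal tilt",np.degrees(np.arctan(k[0])))
# stick: head / bar mid-line
T,B=edges(range(300,346),258,282,110,.014);M=(T+B)/2
k=np.polyfit(M[:,1],M[:,0],1);print("bar x at y=-.057,.1",np.polyval(k,[-.057,.103]),"dir",np.degrees(np.arctan2(1,k[0])),"w",(T-B)[:,0].mean())
T,B=edges(range(289,293),255,290,110,.014);print("head mid",((T+B)/2).mean(0),(T-B)[:,0].mean())
print("head face y",pt("top",(286.5,270),.014), "base rear",pt("top",(373.5,265),.014))
h=blob(a,(350,250,382,282),"black");print("handle top rear/front",pt("top",(h[:,0].max()+.5,265),.084),pt("top",(h[:,0].min()-.5,265),.084))
# box front roof edge / side roof edges
s=cv2.imread("pics/side0.png");
for n in("side",):
    cv2.imwrite("pics/sidecrop.png",cv2.resize(s[150:350,220:440],(800,727),interpolation=2)[:600])
E
```

```text
shelf x at y-.02 0.6424 dir deg 89.99
shelf x at y-.02 0.5558 dir deg 90.8
tip x at y-.02 0.6475 dir deg 88.39
tip x at y-.02 0.5373 dir deg 105.29
end y at x=.605 -0.08520176834904335 normal tilt 0.23390029230376785
bar x at y=-.057,.1 [0.42668727 0.41703174] dir 93.45344142414413 w 0.017503474945095278
head mid [0.41756841 0.09427578 0.014     ] 0.0465711634337502
head face y [0.42094701 0.10268646 0.014     ] base rear [ 0.42625008 -0.08227454  0.014     ]
handle top rear/front [ 0.42381213 -0.07832767  0.084     ] [ 0.42501753 -0.03627321  0.084     ]
```

View pics/sidecrop.png

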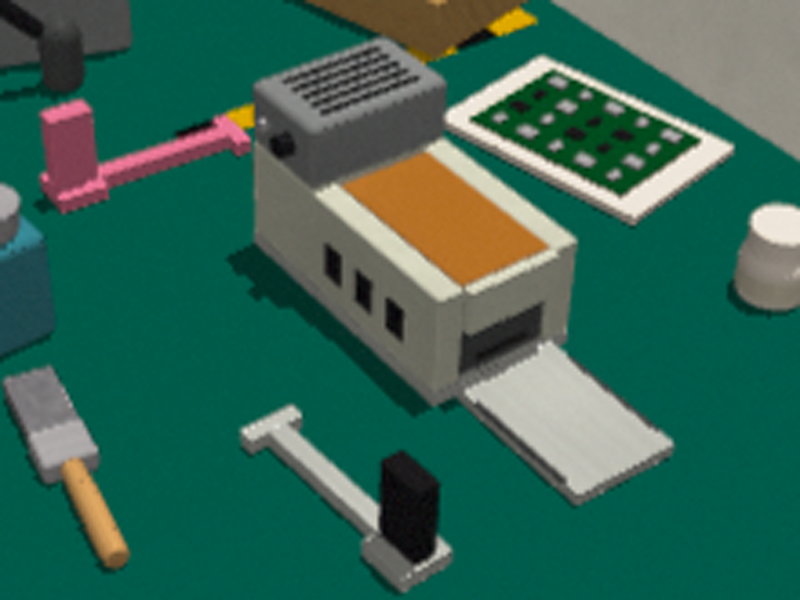

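```bash
cat > plan.py <<'E'
# usage: plan.py x y z yaw [maxstep_cm] : rows in tool axes to go to the target from the sensed pose
import sys; from h import *
x,y,z,yaw=map(float,sys.argv[1:5]); st=float(sys.argv[5]) if len(sys.argv)>5 else 4.5
s=r.sense(); p=np.array(s["tool_pos"]); Rc=R.from_euler("xyz",s["ee_rot"],degrees=True)
Rt=R.from_euler("xyz",[180,0,yaw],degrees=True)
rv=(Rc.inv()*Rt).as_rotvec(); d=np.array([x,y,z])-p
n=int(max(1,np.ceil(np.linalg.norm(d)*100/st),np.ceil(np.abs(rv).max()/.148)))
print("t",round(s["time"],2),"pos",p.round(4),"rpy",np.round(s["ee_rot"],1),"gap",round(s["finger_gap"],3),"F",np.round(s["contact_force"],1),"n",n)
Rk=Rc
for i in range(n):
    print(np.round(np.r_[Rk.inv().apply(d)*100/n,rv/n],2 if n>1 else 3).tolist()); Rk=Rk*R.from_rotvec(rv/n)
E
python3 plan.py .5 .1 .25 125; python3 - <<'E'
from h import *
a=cv2.imread("pics/top0.png")[:,:,::-1]; h=cv2.cvtColor(a,cv2.COLOR_RGB2HSV)
m=(h[...,0]>8)&(h[...,0]<22)&(h[...,1]>110); m[:140]=0;m[220:]=0;m[:,:215]=0;m[:,320:]=0
c=np.argwhere(m)[:,::-1]; print("window px",c.min(0),c.max(0),rect("top",c,.1))
for q in((308.5,150),(310,214)):print(pt("top",q,.1))
E
```

```text
t 0.1 pos [0.1581 0.5524 0.2322] rpy [-179.9    0.   164. ] gap 1.001 F [-1.   0.8 -0.8] n 13
[-3.49, -2.62, -0.13, -0.0, 0.0, 0.05]
[-3.62, -2.44, -0.13, -0.0, 0.0, 0.05]
[-3.74, -2.24, -0.13, -0.0, 0.0, 0.05]
[-3.85, -2.04, -0.13, -0.0, 0.0, 0.05]
[-3.96, -1.84, -0.13, -0.0, 0.0, 0.05]
[-4.05, -1.63, -0.13, -0.0, 0.0, 0.05]
[-4.13, -1.42, -0.14, -0.0, 0.0, 0.05]
[-4.19, -1.2, -0.14, -0.0, 0.0, 0.05]
[-4.25, -0.98, -0.14, -0.0, 0.0, 0.05]
[-4.3, -0.75, -0.14, -0.0, 0.0, 0.05]
[-4.33, -0.53, -0.14, -0.0, 0.0, 0.05]
[-4.35, -0.3, -0.14, -0.0, 0.0, 0.05]
[-4.36, -0.07, -0.14, -0.0, 0.0, 0.05]Traceback (most recent call last):
  File "<stdin>", line 4, in <module>
  File "h.py", line 21, in rect
    p=np.array([pt(n,q,z)[:2] for q in c])*1000
                ~~^^^^^^^
  File "h.py", line 9, in pt
    o,d=ray(n,uv); return (o+d*(z-o[2])/d[2])[:3]
        ~~~^^^^^^
  File "h.py", line 5, in ray
    c=r.camera_info(n); f=240/np.tan(np.radians(c["vertical_fov"]/2))
ValueError: time passes only in moves, steps and waits
```

Request:
play_rows(
  plan=[
    [[-3.5, -2.6, -0.1, 0, 0, 0.05, -1], [-3.6, -2.4, -0.1, 0, 0, 0.05, -1], [-3.7, -2.2, -0.1, 0, 0, 0.05, -1], [-3.9, -2.0, -0.1, 0, 0, 0.05, -1], [-4, -1.8, -0.1, 0, 0, 0.05, -1]],
  ],
)

```text
time: 0.6
tool_pos: [0.2922, 0.3793, 0.2377]
ee_rot: [-180.0, -0.0, 149.6]
contact_force: [-0.1, 0.1, 0.5]
finger_gap: 1.0
gripper_force: 0.0
```

Request:
play_rows(
  plan=[
    [[-4, -1.6, -0.1, 0, 0, 0.05, -1], [-4.1, -1.4, -0.1, 0, 0, 0.05, -1], [-4.2, -1.2, -0.1, 0, 0, 0.05, -1], [-4.2, -1, -0.1, 0, 0, 0.05, -1], [-4.3, -0.7, -0.1, 0, 0, 0.05, -1]],
  ],
)

```text
time: 1.1
tool_pos: [0.426, 0.2087, 0.2428]
ee_rot: [-180.0, -0.0, 135.3]
contact_force: [1.0, 0.2, 0.3]
finger_gap: 1.0
gripper_force: 0.0
```

```bash
sed -i 's/r.camera_info(n)/info(n)/; s/^def ray/import functools\ninfo=functools.lru_cache(r.camera_info)\ndef ray/' h.py
python3 plan.py .42 -.36 .2 103.7; python3 - <<'E'
from h import *
a=cv2.imread("pics/top0.png")[:,:,::-1]; h=cv2.cvtColor(a,cv2.COLOR_RGB2HSV)
m=(h[...,0]>8)&(h[...,0]<22)&(h[...,1]>110); m[:140]=0;m[220:]=0;m[:,:215]=0;m[:,320:]=0
c=np.argwhere(m)[:,::-1]; print("window px",c.min(0),c.max(0),rect("top",c,.1))
for q in((308.5,150),(310,214)):print(pt("top",q,.1))
E
```

```text
t 1.1 pos [0.426  0.2087 0.2428] rpy [-180.    -0.   135.3] gap 1.0 F [1.  0.2 0.3] n 13
[-3.05, -3.14, 0.33, -0.0, -0.0, 0.04]
[-3.18, -3.01, 0.33, -0.0, -0.0, 0.04]
[-3.3, -2.87, 0.33, -0.0, -0.0, 0.04]
[-3.42, -2.73, 0.33, -0.0, -0.0, 0.04]
[-3.53, -2.58, 0.33, -0.0, -0.0, 0.04]
[-3.64, -2.43, 0.33, -0.0, -0.0, 0.04]
[-3.74, -2.27, 0.33, -0.0, -0.0, 0.04]
[-3.83, -2.11, 0.33, -0.0, -0.0, 0.04]
[-3.92, -1.95, 0.33, -0.0, -0.0, 0.04]
[-4.0, -1.78, 0.33, -0.0, -0.0, 0.04]
[-4.07, -1.61, 0.33, -0.0, -0.0, 0.04]
[-4.13, -1.44, 0.33, -0.0, -0.0, 0.04]
[-4.19, -1.26, 0.33, -0.0, -0.0, 0.04]
window px [229 160] [303 201] (598.3845825195312, 134.1459503173828, [81.04325103759766, 148.99615478515625], np.float32(90.15383))
[0.65805701 0.04739736 0.1       ]
[0.52833152 0.04776337 0.1       ]
```

Request:
play_rows(
  plan=[
    [[-3.1, -3.1, 0.3, 0, 0, 0.04, -1], [-3.2, -3, 0.3, 0, 0, 0.04, -1], [-3.3, -2.9, 0.3, 0, 0, 0.04, -1], [-3.4, -2.7, 0.3, 0, 0, 0.04, -1], [-3.5, -2.6, 0.3, 0, 0, 0.04, -1]],
  ],
)

```text
time: 1.6
tool_pos: [0.4246, -0.01, 0.2276]
ee_rot: [-180.0, -0.0, 123.8]
contact_force: [1.0, 0.6, -0.5]
finger_gap: 1.0
gripper_force: 0.0
```

Request:
play_rows(
  plan=[
    [[-3.6, -2.4, 0.3, 0, 0, 0.04, -1], [-3.7, -2.3, 0.3, 0, 0, 0.04, -1], [-3.8, -2.1, 0.3, 0, 0, 0.04, -1], [-3.9, -2, 0.3, 0, 0, 0.04, -1], [-4, -1.8, 0.3, 0, 0, 0.04, -1]],
  ],
)

```text
time: 2.1
tool_pos: [0.4252, -0.2279, 0.2126]
ee_rot: [-180.0, -0.0, 112.3]
contact_force: [1.4, 0.5, 0.2]
finger_gap: 1.0
gripper_force: 0.0
```

```bash
python3 plan.py .42 -.36 .12 103.7 4.9
```

```text
t 2.1 pos [ 0.4252 -0.2279  0.2126] rpy [-180.    -0.   112.3] gap 1.0 F [1.4 0.5 0.2] n 4
[-3.01, -1.37, 2.31, -0.0, -0.0, 0.04]
[-3.06, -1.26, 2.31, -0.0, -0.0, 0.04]
[-3.1, -1.14, 2.31, -0.0, -0.0, 0.04]
[-3.14, -1.03, 2.31, -0.0, -0.0, 0.04]
```

Request:
play_rows(
  plan=[
    [[-3, -1.4, 2.3, 0, 0, 0.04, -1], [-3.1, -1.3, 2.3, 0, 0, 0.04, -1], [-3.1, -1.1, 2.3, 0, 0, 0.04, -1], [-3.1, -1, 2.3, 0, 0, 0.03, -1], [0, 0, 0, 0, 0, 0, -1]],
  ],
)

```text
time: 2.6
tool_pos: [0.4188, -0.3604, 0.1173]
ee_rot: [-179.8, -0.2, 103.7]
contact_force: [-0.0, 0.9, 0.4]
finger_gap: 1.0
gripper_force: 0.0
```

```bash
python3 plan.py .4202 -.3596 .024 103.7 2.5;  python3 - <<'E'
from h import *
cv2.imwrite("pics/s1.png",cv2.resize(r.camera("side")[290:450,320:520],(600,480))[:,:,::-1])
E
```

```text
t 2.6 pos [ 0.4188 -0.3604  0.1173] rpy [-179.8   -0.2  103.7] gap 1.0 F [-0.   0.9  0.4] n 4
[0.0, 0.05, 2.33, -0.0, -0.0, -0.0]
[0.0, 0.05, 2.33, -0.0, -0.0, -0.0]
[0.01, 0.04, 2.33, -0.0, -0.0, -0.0]
[0.01, 0.04, 2.33, -0.0, -0.0, -0.0]
```

View pics/s1.png

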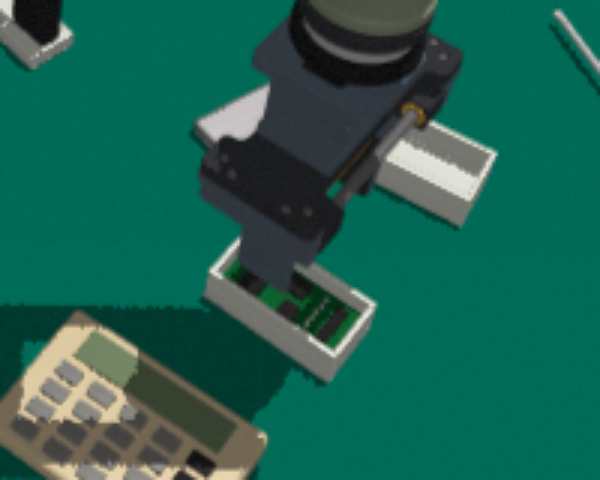

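The crop shows the open fingers centred over the board carrier (crop 290,310), with the empty one behind at (440,170). Descending.

Request:
play_rows(
  plan=[
    [[0, 0.05, 2.3, 0, 0, 0, -1], [0, 0.05, 2.3, 0, 0, 0, -1], [0, 0.05, 2.3, 0, 0, 0, -1], [0, 0.05, 2.3, 0, 0, 0, -1], [0, 0, 0, 0, 0, 0, -1]],
  ],
  grip_force=20,
)

```text
time: 3.15
tool_pos: [0.4212, -0.3554, 0.0272]
ee_rot: [-179.8, -0.3, 103.9]
contact_force: [-0.9, 0.1, -0.4]
finger_gap: 1.0
gripper_force: 0.0
```

Request:
play_rows(
  plan=[
    [[0, 0, 0, 0, 0, 0, 1], [0, 0, 0, 0, 0, 0, 1], [0, 0, 0, 0, 0, 0, 1], [0, 0, 0, 0, 0, 0, 1], [0, 0, 0, 0, 0, 0, 1]],
  ],
  grip_force=20,
)

```text
time: 3.65
tool_pos: [0.4222, -0.358, 0.0295]
ee_rot: [-180.0, 0.0, 103.9]
contact_force: [-2.3, -0.3, 0.6]
finger_gap: 0.593
gripper_force: 0.8
```

Request:
play_rows(
  plan=[
    [[0, 0, 0, 0, 0, 0, 1], [0, 0, 0, 0, 0, 0, 1], [0, 0, 0, 0, 0, 0, 1]],
  ],
  grip_force=20,
)

```text
time: 3.95
tool_pos: [0.4223, -0.358, 0.0295]
ee_rot: [-180.0, 0.0, 103.9]
contact_force: [-3.3, -0.2, 5.4]
finger_gap: 0.588
gripper_force: 20.0
```

Request:
play_rows(
  plan=[
    [[0, 0, -1, 0, 0, 0, 1], [0, 0, -1.5, 0, 0, 0, 1], [0, 0, -2, 0, 0, 0, 1], [0, 0, -2, 0, 0, 0, 1], [0, 0, -1.5, 0, 0, 0, 1]],
  ],
)

```text
time: 4.45
tool_pos: [0.4227, -0.3579, 0.1102]
ee_rot: [179.9, 0.0, 103.9]
contact_force: [-0.3, 0.4, -2.2]
finger_gap: 0.59
gripper_force: 20.0
```

```bash
python3 plan.py .598 -.025 .12 90.3 3
```

```text
t 4.45 pos [ 0.4227 -0.3579  0.1102] rpy [179.9   0.  103.9] gap 0.59 F [-0.3  0.4 -2.2] n 13
[2.16, 1.92, -0.07, 0.0, 0.0, 0.02]
[2.2, 1.88, -0.07, 0.0, 0.0, 0.02]
[2.23, 1.84, -0.07, 0.0, 0.0, 0.02]
[2.26, 1.8, -0.07, 0.0, 0.0, 0.02]
[2.3, 1.76, -0.08, 0.0, 0.0, 0.02]
[2.33, 1.72, -0.08, 0.0, 0.0, 0.02]
[2.36, 1.67, -0.08, 0.0, 0.0, 0.02]
[2.39, 1.63, -0.08, 0.0, 0.0, 0.02]
[2.42, 1.59, -0.08, 0.0, 0.0, 0.02]
[2.45, 1.54, -0.08, 0.0, 0.0, 0.02]
[2.48, 1.5, -0.08, 0.0, 0.0, 0.02]
[2.5, 1.45, -0.08, 0.0, 0.0, 0.02]
[2.53, 1.41, -0.08, 0.0, 0.0, 0.02]
```

Request:
play_rows(
  plan=[
    [[2.2, 1.9, -0.1, 0, 0, 0.02, 1], [2.2, 1.9, -0.1, 0, 0, 0.02, 1], [2.2, 1.8, -0.1, 0, 0, 0.02, 1], [2.3, 1.8, -0.1, 0, 0, 0.02, 1], [2.3, 1.8, -0.1, 0, 0, 0.02, 1]],
  ],
)

```text
time: 4.95
tool_pos: [0.4904, -0.2283, 0.114]
ee_rot: [180.0, -0.0, 98.1]
contact_force: [-0.1, 0.3, -1.6]
finger_gap: 0.589
gripper_force: 20.0
```

Request:
play_rows(
  plan=[
    [[2.3, 1.7, 0, 0, 0, 0.02, 1], [2.4, 1.7, 0, 0, 0, 0.02, 1], [2.4, 1.6, 0, 0, 0, 0.02, 1], [2.4, 1.6, 0, 0, 0, 0.02, 1], [2.5, 1.5, 0, 0, 0, 0.02, 1]],
  ],
)

```text
time: 5.45
tool_pos: [0.5589, -0.1007, 0.114]
ee_rot: [-180.0, -0.0, 92.3]
contact_force: [1.0, -0.8, -2.0]
finger_gap: 0.593
gripper_force: 20.0
```

```bash
python3 plan.py .598 -.022 .09 90.3 2.5
```

```text
t 5.45 pos [ 0.5589 -0.1007  0.114 ] rpy [-180.    -0.    92.3] gap 0.593 F [ 1.  -0.8 -2. ] n 4
[1.92, 1.06, 0.6, -0.0, -0.0, 0.01]
[1.93, 1.04, 0.6, -0.0, -0.0, 0.01]
[1.94, 1.02, 0.6, -0.0, -0.0, 0.01]
[1.95, 1.01, 0.6, -0.0, -0.0, 0.01]
```

Request:
play_rows(
  plan=[
    [[1.9, 1.1, 0.6, 0, 0, 0.01, 1], [1.9, 1, 0.6, 0, 0, 0.01, 1], [1.9, 1, 0.6, 0, 0, 0.01, 1], [1.9, 1, 0.6, 0, 0, 0.005, 1], [0, 0, 0, 0, 0, 0, 1]],
  ],
)

```text
time: 5.95
tool_pos: [0.5979, -0.0226, 0.089]
ee_rot: [-180.0, -0.1, 90.5]
contact_force: [-0.5, -0.8, -1.5]
finger_gap: 0.594
gripper_force: 20.0
```

```bash
python3 plan.py .598 -.022 .044 90.3 1.2;  python3 - <<'E'
from h import *
cv2.imwrite("pics/t2.png",cv2.resize(r.camera("top")[130:250,280:440],(800,600))[:,:,::-1])
E
```

```text
t 5.95 pos [ 0.5979 -0.0226  0.089 ] rpy [-1.80e+02 -1.00e-01  9.05e+01] gap 0.594 F [-0.5 -0.8 -1.5] n 4
[0.01, 0.0, 1.13, -0.0, -0.0, 0.0]
[0.01, 0.0, 1.13, -0.0, -0.0, 0.0]
[0.01, 0.0, 1.13, -0.0, -0.0, 0.0]
[0.01, 0.0, 1.13, -0.0, -0.0, 0.0]
```

View pics/t2.png

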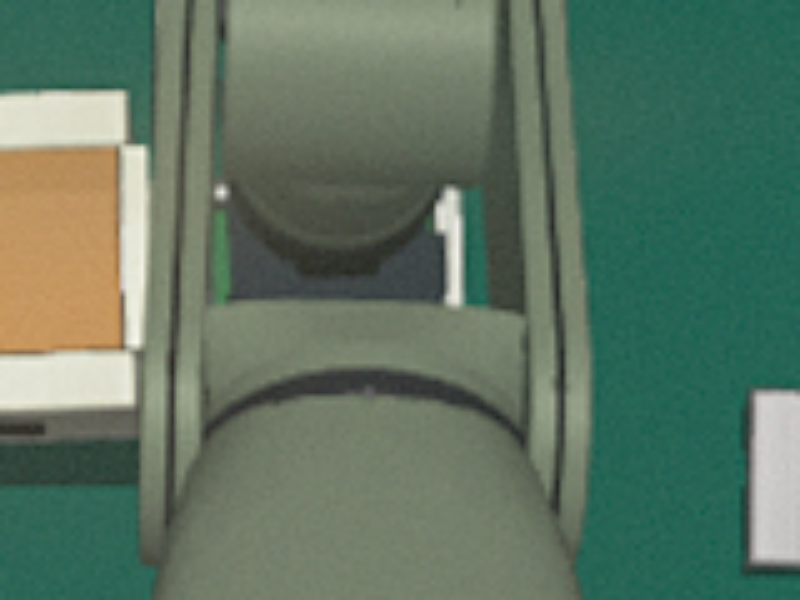

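The arm covers the carrier. Only its rim is visible at crop (450,240), and it lines up with the shelf. Lowering.

Request:
play_rows(
  plan=[
    [[0, 0, 1.2, 0, 0, 0, 1], [0, 0, 1.2, 0, 0, 0, 1], [0, 0, 1.2, 0, 0, 0, 1], [0, 0, 0.8, 0, 0, 0, 1], [0, 0, 0.2, 0, 0, 0, 1]],
  ],
)

```text
time: 6.5
tool_pos: [0.5964, -0.0252, 0.0423]
ee_rot: [-179.8, -0.0, 90.4]
contact_force: [0.0, 0.0, -1.4]
finger_gap: 0.59
gripper_force: 20.0
```

Request:
play_rows(
  plan=[
    [[0, 0, 0.1, 0, 0, 0, 1], [0, 0, 0, 0, 0, 0, 1]],
  ],
)

```text
time: 6.7
tool_pos: [0.5977, -0.0249, 0.0431]
ee_rot: [180.0, -0.0, 90.4]
contact_force: [-0.4, 0.2, -2.3]
finger_gap: 0.594
gripper_force: 20.0
```

Request:
play_rows(
  plan=[
    [[0, 0, 0.1, 0, 0, 0, 1], [0, 0, 0.1, 0, 0, 0, 1], [0, 0, 0, 0, 0, 0, 1]],
  ],
)

```text
time: 7.0
tool_pos: [0.5978, -0.0248, 0.0415]
ee_rot: [179.9, 0.0, 90.4]
contact_force: [-0.3, -0.6, 0.8]
finger_gap: 0.591
gripper_force: 20.0
```

```bash
python3 -c "
from h import *
s=r.sense();print(s['contact_force'],s['torque'],s['tool_pos'])"
```

```text
[-0.29072075 -0.64867588  0.84255704] [-0.12068075  0.13021592  0.05925007] [ 0.59779494 -0.02484405  0.04154338]
```

In contact with the shelf. Releasing and rising.

Request:
play_rows(
  plan=[
    [[0, 0, 0, 0, 0, 0, -1], [0, 0, 0, 0, 0, 0, -1], [0, 0, 0, 0, 0, 0, -1], [0, 0, 0, 0, 0, 0, -1], [0, 0, -0.5, 0, 0, 0, -1]],
  ],
)

```text
time: 7.5
tool_pos: [0.5969, -0.0248, 0.0455]
ee_rot: [-179.9, -0.0, 90.4]
contact_force: [-0.5, -0.1, 0.1]
finger_gap: 0.989
gripper_force: 0.0
```

Request:
play_rows(
  plan=[
    [[0, 0, -2, 0, 0, 0, -1], [0, 0, -3, 0, 0, 0, -1], [0, 0, -3, 0, 0, 0, -1], [0, 0, -3, 0, 0, 0, -1], [0, 0, 0, 0, 0, 0, -1]],
  ],
)

```text
time: 8.0
tool_pos: [0.6002, -0.025, 0.161]
ee_rot: [179.4, 0.0, 90.4]
contact_force: [-0.4, 0.0, 0.6]
finger_gap: 0.999
gripper_force: 0.0
```

```bash
python3 plan.py .4253 -.0575 .155 93 4.5
```

```text
t 8.0 pos [ 0.6002 -0.025   0.161 ] rpy [179.4   0.   90.4] gap 0.999 F [-0.4  0.   0.6] n 4
[-0.78, -4.38, 0.11, 0.0, 0.0, -0.01]
[-0.73, -4.39, 0.12, 0.0, 0.0, -0.01]
[-0.68, -4.4, 0.13, 0.0, 0.0, -0.01]
[-0.63, -4.4, 0.14, 0.0, 0.0, -0.01]
```

Request:
play_rows(
  plan=[
    [[-0.8, -4.4, 0.1, 0, 0, -0.01, -1], [-0.8, -4.4, 0.1, 0, 0, -0.01, -1], [-0.7, -4.4, 0.1, 0, 0, -0.01, -1], [-0.7, -4.2, 0.1, 0, 0, -0.02, -1], [0, 0, 0, 0, 0, 0, -1]],
  ],
)

```text
time: 8.5
tool_pos: [0.4173, -0.0586, 0.1506]
ee_rot: [-179.6, -0.1, 93.2]
contact_force: [-0.3, -0.5, -0.3]
finger_gap: 1.0
gripper_force: 0.0
```

```bash
python3 plan.py .426 -.058 .055 93.3 2.2; python3 - <<'E'
from h import *
a=r.camera("top")
c=blob(a,(318,160,376,215),"white"); print(c.min(0),c.max(0))
cv2.imwrite("pics/t3.png",cv2.resize(a[150:300,260:460],(800,600))[:,:,::-1])
E
```

```text
t 8.5 pos [ 0.4173 -0.0586  0.1506] rpy [-1.796e+02 -1.000e-01  9.320e+01] gap 1.0 F [-0.3 -0.5 -0.3] n 5
[-0.0, 0.19, 1.91, -0.0, -0.0, -0.0]
[-0.0, 0.18, 1.91, -0.0, -0.0, -0.0]
[0.0, 0.18, 1.91, -0.0, -0.0, -0.0]
[0.0, 0.18, 1.91, -0.0, -0.0, -0.0]
[0.0, 0.18, 1.91, -0.0, -0.0, -0.0]
[318 164] [373 207]
```

View pics/t3.png

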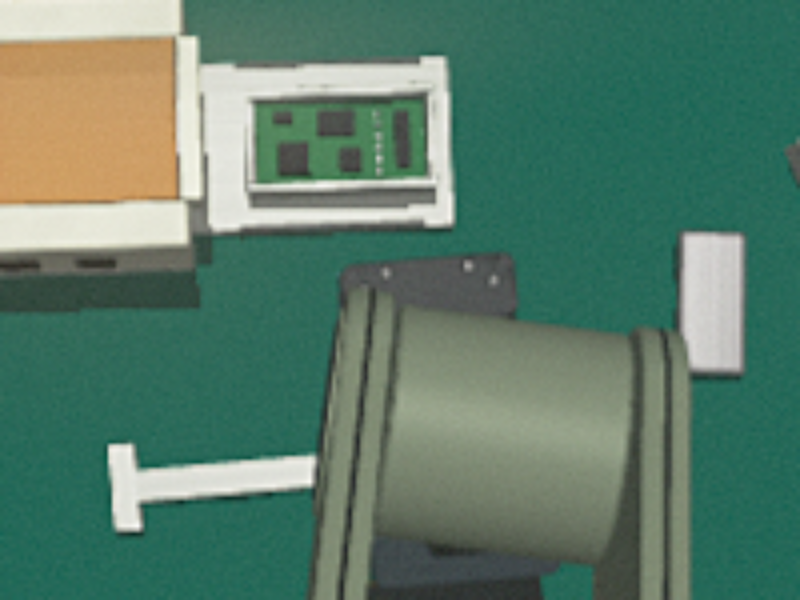

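Crop: the carrier sits on the shelf, in line with the port (crop x 248–440, y 93–190), and the stick's head is untouched at (125,488). Descending onto the handle.

Request:
play_rows(
  plan=[
    [[0, 0.2, 1.9, 0, 0, 0, -1], [0, 0.2, 1.9, 0, 0, 0, -1], [0, 0.2, 1.9, 0, 0, 0, -1], [0, 0.2, 1.9, 0, 0, 0, -1], [0, 0.1, 1.9, 0, 0, 0, -1]],
  ],
)

```text
time: 9.05
tool_pos: [0.435, -0.0581, 0.056]
ee_rot: [179.9, 0.0, 93.3]
contact_force: [-0.5, -0.3, -0.2]
finger_gap: 1.0
gripper_force: 0.0
```

Request:
play_rows(
  plan=[
    [[0, 0, 0, 0, 0, 0, 1], [0, 0, 0, 0, 0, 0, 1], [0, 0, 0, 0, 0, 0, 1], [0, 0, 0, 0, 0, 0, 1], [0, 0, 0, 0, 0, 0, 1]],
  ],
  grip_force=45,
)

```text
time: 9.55
tool_pos: [0.4336, -0.0582, 0.0576]
ee_rot: [179.9, 0.0, 93.3]
contact_force: [-0.7, 0.4, 0.3]
finger_gap: 0.594
gripper_force: 0.0
```

Request:
play_rows(
  plan=[
    [[0, 0, 0, 0, 0, 0, 1], [0, 0, 0, 0, 0, 0, 1], [0, 0, 0, 0, 0, 0, 1], [0, 0, 0, 0, 0, 0, 1], [0, 0, 0, 0, 0, 0, 1]],
  ],
)

```text
time: 10.05
tool_pos: [0.4329, -0.0581, 0.0568]
ee_rot: [-180.0, -0.0, 93.3]
contact_force: [-0.1, -0.3, -1.1]
finger_gap: 0.22
gripper_force: 45.0
```

Request:
play_rows(
  plan=[
    [[0, 0, -1, 0, 0, 0, 1], [0, 0, -1.5, 0, 0, 0, 1], [0, 0, -1.5, 0, 0, 0, 1], [0, 0, -1.5, 0, 0, 0, 1], [0, 0, -1, 0, 0, 0, 1]],
  ],
)

```text
time: 10.55
tool_pos: [0.4337, -0.0582, 0.1234]
ee_rot: [179.9, 0.0, 93.3]
contact_force: [-0.1, 0.1, -1.5]
finger_gap: 0.217
gripper_force: 45.0
```

```bash
python3 plan.py .598 -.27 .12 90.3 2.8; python3 - <<'E'
from h import *
a=r.camera("top"); g=a.astype(int).min(2); np.save("a.npy",a)
# head and bar under the arm, left part
z=.07
T=[];B=[]
for u in range(278,305):
    w=np.where(g[250:300,u]>110)[0]+250
    if len(w): T.append(pt("top",(u,w.min()-.5),z));B.append(pt("top",(u,w.max()+.5),z)); 
M=(np.array(T)+B)/2; W=(np.array(T)-B)[:,0]
for m,w in zip(M,W):print(m.round(4)[:2],round(w,4))
E
```

```text
t 10.55 pos [ 0.4337 -0.0582  0.1234] rpy [179.9   0.   93.3] gap 0.217 F [-0.1  0.1 -1.5] n 10
[-2.21, 1.52, 0.04, 0.0, 0.0, 0.01]
[-2.2, 1.53, 0.04, 0.0, 0.0, 0.01]
[-2.19, 1.54, 0.04, 0.0, 0.0, 0.01]
[-2.18, 1.55, 0.04, 0.0, 0.0, 0.01]
[-2.18, 1.56, 0.04, 0.0, 0.0, 0.01]
[-2.17, 1.58, 0.04, 0.0, 0.0, 0.01]
[-2.16, 1.59, 0.04, 0.0, 0.0, 0.01]
[-2.15, 1.6, 0.04, 0.0, 0.0, 0.01]
[-2.14, 1.61, 0.03, 0.0, 0.0, 0.01]
[-2.14, 1.62, 0.03, 0.0, 0.0, 0.01]
[0.4346 0.1017] 0.0284
[0.4244 0.0999] 0.0485
[0.4244 0.0979] 0.0485
[0.4243 0.0958] 0.0485
[0.4242 0.0938] 0.0485
[0.4252 0.0918] 0.0465
[0.4251 0.0897] 0.0465
[0.418  0.0879] 0.0323
[0.4189 0.0858] 0.0303
[0.4249 0.0837] 0.0182
[0.4249 0.0816] 0.0182
[0.4258 0.0796] 0.0162
[0.4258 0.0776] 0.0162
[0.4257 0.0755] 0.0162
[0.4256 0.0735] 0.0162
[0.4266 0.0715] 0.0182
[0.4265 0.0694] 0.0182
[0.4265 0.0674] 0.0182
[0.4264 0.0654] 0.0182
[0.4264 0.0634] 0.0182
```

Request:
play_rows(
  plan=[
    [[-2.2, 1.5, 0, 0, 0, 0.005, 1], [-2.2, 1.5, 0, 0, 0, 0.005, 1], [-2.2, 1.5, 0, 0, 0, 0.005, 1], [-2.2, 1.6, 0, 0, 0, 0.005, 1], [-2.2, 1.6, 0, 0, 0, 0.005, 1]],
  ],
)

```text
time: 11.1
tool_pos: [0.5156, -0.1652, 0.1215]
ee_rot: [-180.0, -0.0, 91.8]
contact_force: [0.2, -0.3, -2.3]
finger_gap: 0.22
gripper_force: 45.0
```

Request:
play_rows(
  plan=[
    [[-2.2, 1.6, 0, 0, 0, 0.005, 1], [-2.2, 1.6, 0, 0, 0, 0.005, 1], [-2.1, 1.6, 0, 0, 0, 0.005, 1], [-2.1, 1.6, 0, 0, 0, 0.005, 1], [-2.1, 1.6, 0, 0, 0, 0.005, 1]],
  ],
)

```text
time: 11.6
tool_pos: [0.5978, -0.2704, 0.1212]
ee_rot: [-179.9, -0.0, 90.4]
contact_force: [-0.2, 0.3, -0.7]
finger_gap: 0.213
gripper_force: 45.0
```

```bash
python3 plan.py .598 -.268 .093 90.3 1.5;  python3 - <<'E'
from h import *
cv2.imwrite("pics/s4.png",cv2.resize(r.camera("side")[200:380,300:540],(800,600))[:,:,::-1])
E
```

```text
t 11.6 pos [ 0.5978 -0.2704  0.1212] rpy [-179.9   -0.    90.4] gap 0.213 F [-0.2  0.3 -0.7] n 2
[0.12, 0.01, 1.41, -0.0, -0.0, 0.0]
[0.12, 0.01, 1.41, -0.0, -0.0, 0.0]
```

View pics/s4.png

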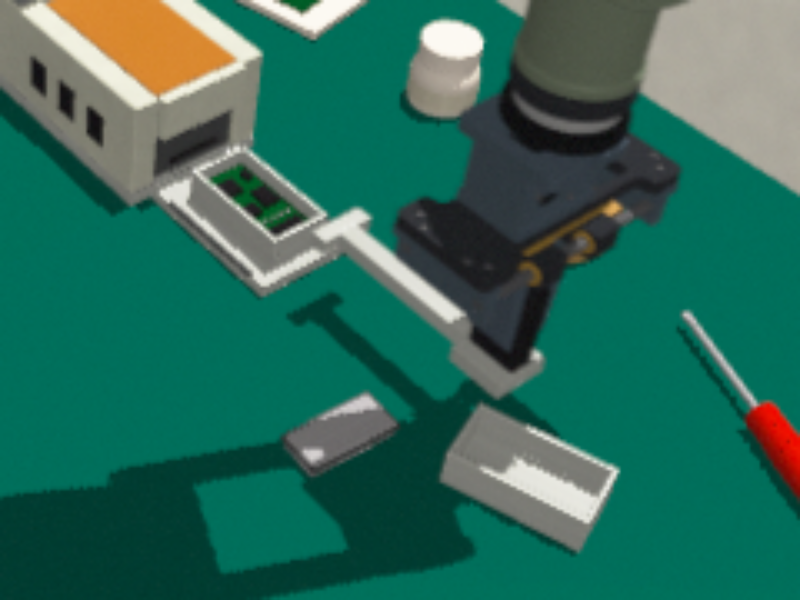

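The side crop shows the stick held level behind the carrier, its head at (345,225). The empty carrier lies below the base at (530,480). I'll start the push raised, to clear the empty carrier.

Request:
play_rows(
  plan=[
    [[0, 0, 1.5, 0, 0, 0, 1], [0, 0, 1.4, 0, 0, 0, 1], [1, 0, 0, 0, 0, 0, 1], [1, 0, 0, 0, 0, 0, 1], [0.8, 0, 0, 0, 0, 0, 1]],
  ],
)

```text
time: 12.15
tool_pos: [0.5975, -0.2402, 0.0934]
ee_rot: [180.0, -0.0, 90.4]
contact_force: [0.0, -0.2, -1.8]
finger_gap: 0.218
gripper_force: 45.0
```

Request:
play_rows(
  plan=[
    [[0.7, 0, 0, 0, 0, 0, 1], [0.7, 0, 0, 0, 0, 0, 1], [0.7, 0, 0, 0, 0, 0, 1], [0.7, 0, 0, 0, 0, 0, 1], [0, 0, 0, 0, 0, 0, 1]],
  ],
)

```text
time: 12.65
tool_pos: [0.5971, -0.2125, 0.093]
ee_rot: [-180.0, -0.0, 90.4]
contact_force: [0.1, 0.7, -2.0]
finger_gap: 0.216
gripper_force: 45.0
```

Request:
play_rows(
  plan=[
    [[-0.6, 0, 0, 0, 0, 0, 1], [0, 0, 0.8, 0, 0, 0, 1], [0, 0, 0.8, 0, 0, 0, 1], [0, 0, 0.6, 0, 0, 0, 1], [0, 0, 0, 0, 0, 0, 1]],
  ],
)

```text
time: 13.15
tool_pos: [0.5964, -0.2194, 0.0694]
ee_rot: [-179.9, -0.1, 90.4]
contact_force: [0.7, 0.3, -1.2]
finger_gap: 0.217
gripper_force: 45.0
```

```bash
python3 plan.py .598 -.015 .0703 90.3 1.2|head -3;  python3 - <<'E'
from h import *
cv2.imwrite("pics/s5.png",cv2.resize(r.camera("side")[200:380,300:540],(800,600))[:,:,::-1])
E
```

```text
t 13.15 pos [ 0.5964 -0.2194  0.0694] rpy [-1.799e+02 -1.000e-01  9.040e+01] gap 0.217 F [ 0.7  0.3 -1.2] n 18
[1.14, 0.02, -0.0, -0.0, -0.0, 0.0]
[1.14, 0.02, -0.0, -0.0, -0.0, 0.0]
```

View pics/s5.png

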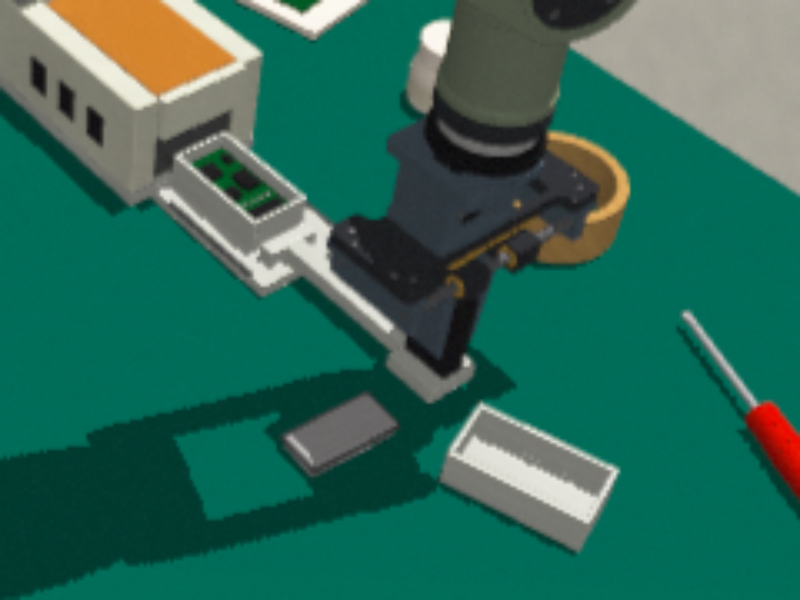

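The crop shows the carrier slid forward and still straight, at (240,190), with the head low behind it at (290,245). Pushing through.

Request:
play_rows(
  plan=[
    [[1.1, 0, -0.1, 0, 0, 0, 1], [1.1, 0, 0, 0, 0, 0, 1], [1.1, 0, 0, 0, 0, 0, 1], [1.1, 0, 0, 0, 0, 0, 1], [1.1, 0, 0, 0, 0, 0, 1]],
  ],
)

```text
time: 13.7
tool_pos: [0.597, -0.164, 0.0724]
ee_rot: [179.9, 0.1, 90.4]
contact_force: [0.1, -3.0, -1.8]
finger_gap: 0.216
gripper_force: 45.0
```

Request:
play_rows(
  plan=[
    [[1.1, 0, 0, 0, 0, 0, 1], [1.1, 0, 0, 0, 0, 0, 1], [1.1, 0, 0, 0, 0, 0, 1], [1.1, 0, 0, 0, 0, 0, 1], [1.1, 0, 0, 0, 0, 0, 1]],
  ],
)

```text
time: 14.2
tool_pos: [0.5965, -0.1087, 0.0721]
ee_rot: [180.0, -0.0, 90.4]
contact_force: [0.1, -4.1, -0.2]
finger_gap: 0.22
gripper_force: 45.0
```

```bash
python3 plan.py .598 -.015 .0705 90.3 1.2|head -3;  python3 - <<'E'
from h import *
a=r.camera("top");b=r.camera("side")[150:350,250:450]
cv2.imwrite("pics/s6.png",np.hstack([cv2.resize(a[140:240,260:380],(480,400)),cv2.resize(b,(320,400))])[:,:,::-1])
E
```

```text
t 14.2 pos [ 0.5965 -0.1087  0.0721] rpy [180.   -0.   90.4] gap 0.22 F [ 0.1 -4.1 -0.2] n 8
[1.17, 0.03, 0.02, 0.0, -0.0, 0.0]
[1.17, 0.03, 0.02, 0.0, -0.0, 0.0]
```

View pics/s6.png

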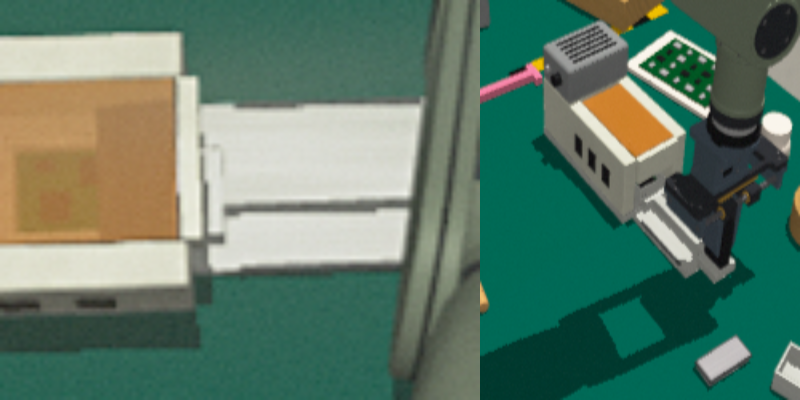

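The crop shows the board carrier through the amber window at (60,190), and the head entering the port. Continuing.

Request:
play_rows(
  plan=[
    [[1.1, 0, 0, 0, 0, 0, 1], [1.1, 0, 0, 0, 0, 0, 1], [1.1, 0, 0, 0, 0, 0, 1], [1.1, 0, 0, 0, 0, 0, 1], [1.1, 0, 0, 0, 0, 0, 1]],
  ],
)

```text
time: 14.8
tool_pos: [0.5958, -0.0535, 0.0718]
ee_rot: [-180.0, -0.0, 90.4]
contact_force: [0.3, -0.7, -3.7]
finger_gap: 0.216
gripper_force: 45.0
```

Request:
play_rows(
  plan=[
    [[1.1, 0, 0, 0, 0, 0, 1], [1.1, 0, 0, 0, 0, 0, 1], [1.1, 0, 0, 0, 0, 0, 1], [0.6, 0, 0, 0, 0, 0, 1], [0, 0, 0, 0, 0, 0, 1]],
  ],
)

```text
time: 15.3
tool_pos: [0.5955, -0.014, 0.0716]
ee_rot: [-180.0, -0.1, 90.4]
contact_force: [0.9, 3.0, -6.7]
finger_gap: 0.22
gripper_force: 45.0
```

Request:
play_rows(
  plan=[
    [[-1, 0, 0, 0, 0, 0, 1], [-1.5, 0, 0, 0, 0, 0, 1], [-1.5, 0, 0, 0, 0, 0, 1], [-1.5, 0, 0, 0, 0, 0, 1], [-1.5, 0, 0, 0, 0, 0, 1]],
  ],
)

```text
time: 15.8
tool_pos: [0.5965, -0.088, 0.0723]
ee_rot: [179.9, 0.1, 90.4]
contact_force: [0.5, -1.4, -2.8]
finger_gap: 0.214
gripper_force: 45.0
```

Request:
play_rows(
  plan=[
    [[-1.5, 0, 0, 0, 0, 0, 1], [-1.5, 0, 0, 0, 0, 0, 1], [-1.5, 0, 0, 0, 0, 0, 1], [-1.5, 0, 0, 0, 0, 0, 1], [-1.5, 0, 0, 0, 0, 0, 1]],
  ],
)

```text
time: 16.3
tool_pos: [0.5968, -0.162, 0.072]
ee_rot: [180.0, -0.0, 90.4]
contact_force: [-0.1, 0.9, -1.6]
finger_gap: 0.213
gripper_force: 45.0
```

Request:
play_rows(
  plan=[
    [[-1.5, 0, 0, 0, 0, 0, 1], [-1.5, 0, 0, 0, 0, 0, 1], [-1.5, 0, 0, 0, 0, 0, 1], [-1.5, 0, 0, 0, 0, 0, 1], [0, 0, 0, 0, 0, 0, 1]],
  ],
)

```text
time: 16.8
tool_pos: [0.5973, -0.2228, 0.072]
ee_rot: [180.0, 0.0, 90.3]
contact_force: [0.0, -0.6, -1.7]
finger_gap: 0.216
gripper_force: 45.0
```

```bash
python3 plan.py .598 -.225 .12 90.3 1.5|head -1; python3 - <<'E'
from h import *
a0=cv2.imread("pics/top0.png")[:,:,::-1].astype(int); a=r.camera("top").astype(int)
d=np.abs(a-a0).sum(2)[158:204,228:306]
print("window column diff",d.mean(0).round().astype(int))
for u in(230,250,262,270,280):print(u,pt("top",(u,182),.042)[1].round(3))
s0=cv2.imread("pics/side0.png")[:,:,::-1].astype(int);s=r.camera("side").astype(int)
# port/flap region in the side view
q=[proj("side",(x,.06,z)) for x in(.56,.636) for z in(.016,.056)];print(np.round(q))
m=np.abs(s-s0).sum(2)[232:256,345:375];print("port diff",m.mean(1).round(),m.max())
E
```

```text
t 16.8 pos [ 0.5973 -0.2228  0.072 ] rpy [180.    0.   90.3] gap 0.216 F [ 0.  -0.6 -1.7] n 4
window column diff [101  61  56  60  61  55  40 101 128  75  55  59  61  61  61  62  60  60
  58  59  61  48  53  60  60  59  60  62  61  62  59  59  63  44  20  35
  38  24  19  18  19  20  20  20  21  19  20  20  19  21  19  20  21  20
  19  20  20  21  20  20  20  19  20  19  20  22  21  20  19  19  19  20
  21  19  20  18  23  19]
230 0.215
250 0.173
262 0.148
270 0.131
280 0.11
[[345. 251.]
 [345. 240.]
 [366. 241.]
 [367. 230.]]
port diff [56. 56. 54. 51. 50. 48. 45. 41. 39. 36. 33. 34. 38. 41. 49. 51. 54. 60.
 65. 66. 71. 75. 78. 81.] 95
```

Request:
play_rows(
  plan=[
    [[0, 0, -1.2, 0, 0, 0, 1], [0, 0, -1.8, 0, 0, 0, 1], [0, 0, -1.8, 0, 0, 0, 1], [0, -1.5, 0, 0, 0, 0, 1], [0, -2.5, 0, 0, 0, 0, 1]],
  ],
)

```text
time: 17.4
tool_pos: [0.5588, -0.2204, 0.1217]
ee_rot: [179.8, 0.1, 90.5]
contact_force: [-0.3, -0.6, -2.1]
finger_gap: 0.215
gripper_force: 45.0
```

Request:
play_rows(
  plan=[
    [[0, -2.5, 0, 0, 0, 0, 1], [0.8, -2.5, 0, 0, 0, 0, 1], [2, -2.5, 0, 0, 0, 0, 1], [2.5, -2.5, 0, 0, 0, 0, 1], [2.5, -2, 0, 0, 0, 0, 1]],
  ],
)

```text
time: 17.9
tool_pos: [0.4353, -0.1424, 0.1208]
ee_rot: [180.0, -0.0, 90.4]
contact_force: [0.1, 0.3, -1.5]
finger_gap: 0.216
gripper_force: 45.0
```

Request:
play_rows(
  plan=[
    [[2.5, -0.8, 0, 0, 0, 0, 1], [2.5, 0, 0, 0, 0, 0, 1], [1, 0, 1, 0, 0, 0, 1], [0, 0, 1, 0, 0, 0, 1], [0, 0, 0, 0, 0, 0, 1]],
  ],
)

```text
time: 18.4
tool_pos: [0.4275, -0.0837, 0.0986]
ee_rot: [-179.8, -0.0, 90.5]
contact_force: [-0.1, 0.2, -1.3]
finger_gap: 0.218
gripper_force: 45.0
```

Position is fine (head at y≈0.076, x≈0.43). Lowering to z≈0.057.

Request:
play_rows(
  plan=[
    [[0, 0, 1.2, 0, 0, 0, 1], [0, 0, 1.2, 0, 0, 0, 1], [0, 0, 1, 0, 0, 0, 1], [0, 0, 0.5, 0, 0, 0, 1], [0, 0, 0, 0, 0, 0, 1]],
  ],
)

```text
time: 18.9
tool_pos: [0.4281, -0.0842, 0.0603]
ee_rot: [-179.9, -0.0, 90.4]
contact_force: [0.5, 0.0, -1.4]
finger_gap: 0.221
gripper_force: 45.0
```

Request:
play_rows(
  plan=[
    [[0, 0, 0.1, 0, 0, 0, 1], [0, 0, 0.1, 0, 0, 0, 1], [0, 0, 0, 0, 0, 0, 1]],
  ],
)

```text
time: 19.2
tool_pos: [0.4287, -0.0841, 0.0596]
ee_rot: [179.9, 0.0, 90.4]
contact_force: [-0.3, -1.6, 2.3]
finger_gap: 0.22
gripper_force: 45.0
```

Request:
play_rows(
  plan=[
    [[0, 0, 0.1, 0, 0, 0, 1], [0, 0, 0, 0, 0, 0, 1]],
  ],
)

```text
time: 19.4
tool_pos: [0.4289, -0.0842, 0.0587]
ee_rot: [179.9, 0.0, 90.4]
contact_force: [-0.9, -3.7, 5.0]
finger_gap: 0.22
gripper_force: 45.0
```

```bash
python3 -c "
from h import *
s=r.sense();print(s['contact_force'],s['torque'],s['tool_pos'])"
```

```text
[-0.94364367 -3.71939374  4.95715882] [0.22305176 0.28484689 0.09067865] [ 0.42892822 -0.08418705  0.05866559]
```

Request:
play_rows(
  plan=[
    [[0, 0, 0.1, 0, 0, 0, 1], [0, 0, 0, 0, 0, 0, 1], [0, 0, 0, 0, 0, 0, 1]],
  ],
  grip_force=4,
)

```text
time: 19.7
tool_pos: [0.4285, -0.0838, 0.057]
ee_rot: [180.0, 0.0, 90.4]
contact_force: [0.6, 0.0, 1.3]
finger_gap: 0.221
gripper_force: 4.0
```

Request:
play_rows(
  plan=[
    [[0, 0, 0, 0, 0, 0, -1], [0, 0, 0, 0, 0, 0, -1], [0, 0, 0, 0, 0, 0, -1], [0, 0, 0, 0, 0, 0, -1], [0, 0, 0, 0, 0, 0, -1]],
  ],
)

```text
time: 20.2
tool_pos: [0.4282, -0.0838, 0.0569]
ee_rot: [-180.0, -0.0, 90.4]
contact_force: [0.3, -0.3, -0.1]
finger_gap: 0.63
gripper_force: 0.0
```

Request:
play_rows(
  plan=[
    [[0, 0, 0, 0, 0, 0, -1], [0, 0, -2, 0, 0, 0, -1], [0, 0, -3.5, 0, 0, 0, -1], [0, 0, -4, 0, 0, 0, -1], [0, 0, -4, 0, 0, 0, -1]],
  ],
)

```text
time: 20.7
tool_pos: [0.4278, -0.0837, 0.1932]
ee_rot: [-180.0, -0.0, 90.4]
contact_force: [0.6, 1.0, -0.4]
finger_gap: 0.999
gripper_force: 0.0
```

Request:
play_rows(
  plan=[
    [[-3, 0, -3, 0, 0, 0, -1], [-4.5, 0, 0, 0, 0, 0, -1], [-4.5, 0, 0, 0, 0, 0, -1], [-4.5, 0, 0, 0, 0, 0, -1], [-4.5, 0, 0, 0, 0, 0, -1]],
  ],
)

```text
time: 21.2
tool_pos: [0.4294, -0.2955, 0.2221]
ee_rot: [180.0, -0.0, 90.4]
contact_force: [0.3, -0.2, 0.1]
finger_gap: 0.999
gripper_force: 0.0
```

```bash
python3 - <<'E'
from h import *
a0=cv2.imread("pics/top0.png")[:,:,::-1]; a=r.camera("top")
s0=cv2.imread("pics/side0.png")[:,:,::-1].astype(int);s=r.camera("side").astype(int)
m=np.abs(s-s0).sum(2)[228:256,343:370];print("port diff",m.mean(1).round(),m.max())
c=blob(a,(280,240,395,295),"white");print("stick",c.min(0),c.max(0),rect("top",c,.014))
h=blob(a,(340,240,400,295),"black");print("handle",rect("top",h,.084))
h=blob(a0,(350,250,382,282),"black");print("handle before",rect("top",h,.084))
for n,p in(("head face top",(.429,.076,.014)),("handle top",(.429,-.084,.084))):print(n,proj("top",p).round(1),proj("side",p).round(1))
for nm,b,z in(("empty",(450,162,518,215),.03),("tin",(422,200,452,250),.014)):print(nm,rect("top",blob(a,b,"white"),z))
# rim of loaded carrier seen through window
print(r.sense()["contact_force"],r.sense()["tool_pos"])
E
```

```text
port diff [81. 77. 77. 70. 68. 68. 63. 60. 58. 54. 52. 47. 45. 39. 37. 39. 40. 43.
 49. 53. 57. 63. 69. 73. 78. 83. 86. 89.] 110
stick [299 254] [385 277] (427.6092224121094, -14.957168579101562, [44.98119354248047, 182.97299194335938], np.float32(90.12466))
handle (426.73333740234375, -81.4574966430664, [18.021892547607422, 40.226139068603516], np.float32(88.35731))
handle before (424.41937255859375, -57.30809783935547, [16.00931167602539, 40.08356857299805], np.float32(88.35697))
head face top [299.  265.8] [301.1 267. ]
handle top [377.2 262.3] [339.1 283.7]
empty (582.5189819335938, -324.79705810546875, [55.35013198852539, 101.0417251586914], np.float32(109.884796))
tin (507.8362121582031, -222.2838897705078, [32.180419921875, 73.64067840576172], np.float32(177.40746))
[-0.25688312  1.72521901  0.44523038] [ 0.4296847  -0.29854555  0.22154123]
```

Request:
play_rows(
  plan=[
    [[2, 0, -2, 0, 0, 0, -1], [4.8, 0.5, -1, 0, 0, 0, -1], [4.8, 0.5, 0, 0, 0, 0, -1], [4.8, 0.5, 0, 0, 0, 0, -1], [4.8, 0.5, 0, 0, 0, 0, -1]],
  ],
)

```text
time: 21.8
tool_pos: [0.4476, -0.0793, 0.252]
ee_rot: [180.0, -0.0, 90.4]
contact_force: [0.7, -0.1, -0.4]
finger_gap: 0.998
gripper_force: 0.0
```

Request:
play_rows(
  plan=[
    [[4.8, 0.5, 0, 0, 0, 0, -1], [4.8, 0.5, 0, 0, 0, 0, -1], [4.8, 0.5, 0, 0, 0, 0, -1], [4.8, 0.5, 0, 0, 0, 0, -1], [4.8, 0.5, 0, 0, 0, 0, -1]],
  ],
)

```text
time: 22.3
tool_pos: [0.4706, 0.161, 0.252]
ee_rot: [-180.0, -0.0, 90.4]
contact_force: [0.6, -0.0, -0.2]
finger_gap: 0.998
gripper_force: 0.0
```

Request:
play_rows(
  plan=[
    [[4.8, 0.5, 0, 0, 0, 0, -1], [4.8, 0.5, 0, 0, 0, 0, -1], [4.8, 0.5, 0, 0, 0, 0, -1], [4, 0, 0, 0, 0, 0, -1], [0, 0, 0, 0, 0, 0, -1]],
  ],
)

```text
time: 22.8
tool_pos: [0.484, 0.3475, 0.251]
ee_rot: [-179.9, -0.1, 90.7]
contact_force: [-0.7, -1.1, -0.2]
finger_gap: 1.0
gripper_force: 0.0
```

```bash
python3 - <<'E'
from h import *
s0=cv2.imread("pics/side0.png")[:,:,::-1].astype(int);s=r.camera("side").astype(int)
m=np.abs(s-s0).sum(2)[226:258,340:372];print("port diff",m.mean(1).round(),m.max())
print("grey now",s[230:256:4,345:370:4].mean(2).round().astype(int).tolist()); print("grey before",s0[230:256:4,345:370:4].mean(2).round().astype(int).tolist())
print(r.sense()["time"],r.sense()["tool_pos"])
E
```

```text
port diff [16. 16. 18. 16. 16. 14. 13. 13. 12. 11. 11. 10. 10.  9. 10.  9.  9.  9.
  9. 10. 12. 12. 12. 14. 14. 15. 15. 16. 17. 18. 19. 19.] 31
grey now [[194, 177, 115, 113, 114, 112, 112], [107, 108, 113, 113, 112, 97, 92], [109, 111, 116, 71, 42, 41, 105], [109, 67, 45, 40, 27, 37, 105], [106, 41, 26, 34, 86, 105, 197], [103, 42, 78, 105, 146, 203, 204], [104, 114, 137, 200, 203, 201, 204]]
grey before [[186, 171, 109, 109, 109, 108, 109], [105, 106, 109, 110, 111, 92, 87], [104, 107, 111, 66, 39, 39, 100], [104, 63, 41, 39, 28, 36, 101], [103, 37, 28, 32, 83, 101, 191], [100, 42, 76, 101, 140, 196, 195], [101, 110, 134, 192, 194, 193, 197]]
22.85 [0.48402771 0.34480855 0.25109799]
```

The port looks just as it did at the start, apart from a slight overall brightness change, so the flap is shut. The stick lies flat and the robot touches nothing.

```bash
python3 -c "
from workcell import r
print(r.hand_in())"
```

```text
the job is handed in; nothing more can be done
None
```

The job is handed in at about 23 s: the board carrier is wholly inside the cure box (rear end about 84 mm past the flap), the flap is shut, the stick lies flat on the bench clear of the box, and the empty carrier and tin measured where they started (the other bench items I did not re-measure).

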